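# Start a titration run at the bench

## Task

Start the titration run: switch the titrator on at its blue rocker, then switch the stirrer on at its orange rocker, each by pressing the raised, white-striped half down as far as it will go, and only then press the green start key fully down, hold it down for a good second and let go. Do not press the red stop key or turn the stirrer's black speed knob, and do not pick up or shift the key pod, beaker, vial, bottle or tissue box.

Things in the scene. Friction and masses are not known exactly. Their poses are not given: they have to be found in the camera images.
- titrator: white titrator control unit with a dark screen and a green line across its front, fixed to the bench, 200 (x) x 140 (y) x 70 mm high deck, highest part 117 mm at the far left corner. Origin: centre of its underside; its front is -x, its left +y. The titrator, stirrer and key pod stand side by side in any order
- titrator_rocker (a joint): blue rocker paddle 60 mm long (along the unit's x) x 30 mm wide, on the deck, pivot at x -55, y -35, z 80 mm of the titrator frame. 0 = off (as at the start, far half raised), 0.4 rad = on (far half down, near half raised). Grows as the far half is pressed. Stiff, no spring: takes about 4 N at the stripe all the way and stays where it is left, so press it to its stop
- titrator_rocker_press (a point): top of the titrator's rocker, on the centre line of the half that is raised at the start (the far half, +x in the titrator's own frame), marked by a white stripe across the paddle. It lies 22 mm along the paddle from the pivot and 8 mm from the paddle's end; in the titrator frame at the start it is at x -34, y -35, z 88 mm; it sinks 9 mm when the rocker goes over
- stirrer: grey magnetic stirrer, fixed to the bench, 200 (x) x 140 (y) mm, deck 60 mm high, round steel plate 100 mm across at x 45 mm whose top is 64 mm high. Origin: centre of its underside; its front is -x, its left +y
- stirrer_rocker (a joint): orange rocker paddle, same size as the blue one, pivot at x -55, y -35, z 70 mm of the stirrer frame. 0 = off (as at the start, far half raised), 0.4 rad = on (far half down, near half raised). Grows as the far half is pressed. Stiff, no spring: takes about 4 N at the stripe all the way and stays where it is left, so press it to its stop
- stirrer_rocker_press (a point): top of the stirrer's rocker, on the centre line of the half that is raised at the start (the far half, +x in the stirrer's own frame), marked by a white stripe across the paddle. It lies 22 mm along the paddle from the pivot and 8 mm from the paddle's end; in the stirrer frame at the start it is at x -34, y -35, z 78 mm; it sinks 9 mm when the rocker goes over
- speed_knob_mark (a point): point near the rim of the stirrer's black speed knob (30 mm across, axis at x -60, y 42 mm of the stirrer frame, standing on the deck); moves if the knob is turned. To be left as it is
- key_pod: loose white key pod, 100 (x) x 150 (y) x 29 mm, 0.7 kg, rubber-footed, standing flat on the bench with a green strip along its front. Origin: centre of its underside; x away from the front, y to its left. Not to be lifted or pushed along
- start_key (a joint): green start key, round, 30 mm across: 0 = up, 0.006 m = fully down. Spring, about 1.5 N to start and 5 N at the bottom; comes back up when released
- start_key_top (a point): centre of the green key's top, 47 mm above the bench, at x 5, y 36 mm of the pod frame; sinks with the key, its housing stands 12 mm above the pod
- stop_key (a joint): red stop key beside the green one, same make: 0 = up, 0.006 m = fully down. To be left alone
- stop_key_top (a point): centre of the red key's top, 47 mm above the bench, at x 5, y -36 mm of the pod frame
- beaker: loose glass beaker standing on the stirrer's plate, 66 mm across, 70 mm high. Origin: centre of its underside
- vial: loose small glass vial with a black cap, 28 mm across, 55 mm high, standing in the gap between two of the units. Origin: centre of its underside
- reagent_bottle: loose amber bottle with a green cap, 52 mm across, 100 mm high, standing behind the units. Origin: centre of its underside
- tissue_box: loose white and green box, 100 x 200 x 75 mm, standing behind the units. Origin: centre of its underside
Things that resemble listed ones, but are neither listed nor needed, are in the scene too. What is shaped like the key_pod but yellow is not meant.

How it is judged:
On the way, in this order (a step that is already met when the one before it is completed fails the run):
1. the titrator's blue rocker is switched on (value of joint titrator_rocker above 0.33 rad), for 0.1 s.
2. the stirrer's orange rocker is switched on (value of joint each of titrator_rocker, stirrer_rocker above 0.33 rad), for 0.1 s.
3. the green start key is held down (all of step 2 and value of joint start_key above 0.004 m), for 0.7 s.
At the end, for the whole second after the job is handed in: Both rockers on (above 0.33 of 0.4 rad), green key pressed at least 4 mm for at least 0.7 s after that and now up again, red key up, the pod within 30 mm and the beaker, vial, bottle and box within 20 mm of where they were, upright (all of step 2 and value of joint each of start_key, stop_key below 0.0015 m and linear speed of key_pod below 0.01 m/s and distance of key_pod from where it was at the start of the episode below 0.03 m and distance of each of vial, reagent_bottle, tissue_box, beaker from where it was at the start of the episode below 0.02 m and angle between each of vial, reagent_bottle, tissue_box, beaker's own z axis and vertical below 0.35 rad); the robot touches nothing.
It fails at once if the stirrer is switched on before the titrator (value of joint stirrer_rocker above 0.2 rad and value of joint titrator_rocker below 0.2 rad).
It fails at once if the start key is pressed before both rockers are on (value of joint start_key above 0.003 m and value of joint any of titrator_rocker, stirrer_rocker below 0.2 rad).
It fails at once if the red stop key is pressed (value of joint stop_key above 0.003 m).
It fails at once if the speed knob is turned (distance of speed_knob_mark from where it was at the start of the episode above 0.005 m).
It fails at once if the key pod, beaker, vial, bottle or tissue box is lifted, shifted or tipped (distance of key_pod from where it was at the start of the episode above 0.03 m or height (world z) of key_pod above 0.012 m or angle between key_pod's own z axis and vertical above 0.15 rad or distance of any of vial, reagent_bottle, tissue_box, beaker from where it was at the start of the episode above 0.02 m or angle between any of vial, reagent_bottle, tissue_box, beaker's own z axis and vertical above 0.35 rad).
It also fails if it takes over 54 s, if anything falls off the work surface, if the arm or the gripper's body presses on something with over 40 N, if the wrist force passes 120 N, or if a joint passes its speed limit or range.

## Robot

A 6-joint arm with a two-finger parallel gripper is mounted at the origin on the work surface. World frame = base frame: x ahead of the robot, y to its left, z up, the work surface at z = 0. Lengths are in m, angles in rad, forces in N, time in s.
With the tool pointing down it reaches from about 0.375 to 0.925 m from the base axis. Payload 5.7 kg.
Tool frame: the origin (TCP) lies between the finger pads; the fingertips stand 17 mm ahead of it and the grasp point (between the pads) lies 2 mm behind it; z points along the fingers, y is the line along which they close (so a half turn about z gives the same grasp; the last joint's range is limited). The gripper opens to 88 mm and grips with 3 to 60 N. Pads are 20 mm wide; open, the fingers measure 115 mm over their backs; the gripper's body (75 mm by 178 mm) begins 61 mm behind the grasp point.
Start: joints at [-1.427, 0.359, 1.51, -0, 1.272, -0.115], TCP at [0.154, -0.58, 0.219] pointing down, gripper open.
Joint ranges: [-2.97, 2.97], [-1.01, 2.36], [0.21, 2.38], [-0.96, 4.11], [0.2, 2.71], [-2.98, 2.98]. Speed limits (rad/s): [2.39, 2.39, 3.14, 3.14, 3.14, 3.14].

## Interface

Orientations are given as a rotation vector (axis times angle).
In Python, from rig import sense, cams, ticket gives the robot as it stands.
- The arm moves only by the shell command python3 -m creep 'ROWS' [FORCE]. ROWS is JSON, a list of rows, each a list of 3 entries, a list of its own where there are three numbers: the gripper command: -1 is shut, 1 is fully open, values between are in proportion, then the shift along the tool's x, y, z scaled (see below), then the turn about the tool's z scaled (see below). A call has 1 to 12 rows; each row shifts and turns the commanded pose from where the row before left it, along the tool's axes as they then stand; what a row does not reach is not made up. The controller multiplies each number of a shift by 250 mm and each number of a turn by pi rad. A row lasts 1/8 s, in which the tool goes at most 62.5 mm and 10.7 degrees, less where a joint would pass 70% of its speed; a pose out of reach is approached as far as the arm can. A call with a number of a shift or a turn outside -1 to 1 is refused whole. A call with a gripper value outside its range is refused whole. The fingers move at their own pace and stop on an object; FORCE is the grip in N (left out, the last holds). Time passes only in rows, so rows that do not move let the fingers close. It gives the time, the measured TCP pose, the force, the opening and the grip force at its end, in the units of the state.
- sense(): the state, without advancing time (a new reading comes with each control period).
- cams.get_image(name): name is "scene" or "top" or "wrist"; returns a dict with "img" (384x512x3 uint8, blue, green, red), "depth" (384x512 float32, m along the optical axis (not along the pixel's ray), 0 where there is no reading), "camera_matrix" (3x3 intrinsics, pixels), "cam_to_world" (4x4, takes a point from camera to world coordinates); the wrist camera has in their place "T_tool_cam" (4x4, takes a point from camera to tool coordinates, whose origin is the TCP and whose axes are the flange's). Camera axes: x right, y up, looking along -z (the intrinsics and any distortion apply to the point x, -y, -z); pixel columns grow to the right and rows downward; lengths in m; the calibration is good to about 2 mm. A picture is of the moment at which its call begins: read the wrist's pose just before it.
- ticket.sign_off(): hands the job in; it is judged then, once.
The state is a dict: "time": time; "qpos": joint angles; "qvel": joint speeds; "joint_efforts": joint torques, N m; "position": TCP position; "tool_rot": TCP orientation; "wrist_force": force on the tool from outside, world axes, zero at the start; "moment": the same for the moment, N m; "gripper_width": opening from 0.0 (shut) to 1.0 (fully open); "grasp_force": force on a finger pad.
Only numpy, scipy, OpenCV 4.12 (cv2) and the standard library are available. Lean on these libraries where they do the work, as an engineer would, in place of code of your own. Each camera call takes 0.05 s, during which the arm holds its last target. There are 200 camera calls.

## Working session

There is one attempt and no reset: what is moved stays moved. The work goes in short steps, Python scripts to look and compute and a shell command to move; the robot and the scene stay as the last step left them, time stands still between calls to the robot, and variables do not carry over. Pictures are saved under pics/ and viewed, at most 10 in all, crops included, and the job is handed in when it is done.

```bash
mkdir -p pics; cat > h.py <<'E'
import numpy as np, cv2
from rig import sense, cams, ticket
def world(c,u,v,d,T=None):
    K=c["camera_matrix"]; T=c["cam_to_world"] if T is None else T
    p=np.array([(u-K[0,2])/K[0,0]*d, -(v-K[1,2])/K[1,1]*d, -d,1.0])
    return (T@p)[:3]
def plane(c,u,v,z,T=None):
    T=np.array(c["cam_to_world"]) if T is None else T
    a=world(c,u,v,1.0,T); o=T[:3,3]; return o+(a-o)*(z-o[2])/(a[2]-o[2])
E
python3 - <<'E'
from h import *
s=sense(); print(s["time"],s["position"],s["tool_rot"])
a=cams.get_image("top"); b=cams.get_image("scene")
import pickle; pickle.dump((a,b),open("im.pkl","wb"))
cv2.imwrite("pics/top.png",cv2.resize(a["img"],(800,600))); cv2.imwrite("pics/scene.png",cv2.resize(b["img"],(800,600)))
print(a["camera_matrix"],a["cam_to_world"])
E
```

```text
0.0 [ 0.15343728 -0.5793335   0.21780616] [-3.11348904e+00 -4.05186419e-01  6.23876230e-05]
[[494.42016396   0.         255.89100142]
 [  0.         494.42016396 190.68129289]
 [  0.           0.           1.        ]] [[ 0.01647505  0.98948389 -0.1437018   0.37179315]
 [-0.99985266  0.01561088 -0.00713915 -0.07352556]
 [-0.00482077  0.14379825  0.98959528  1.60662678]
 [ 0.          0.          0.          1.        ]]
```

View pics/top.png

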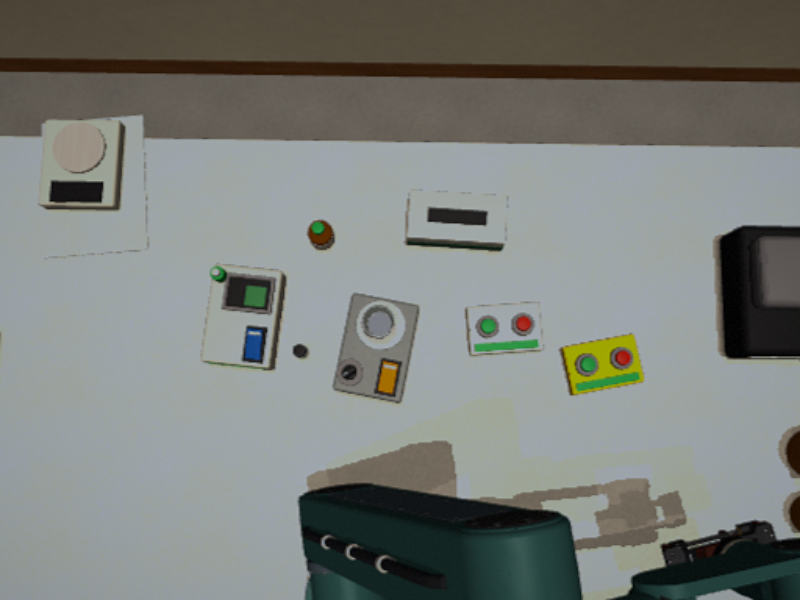

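View pics/scene.png

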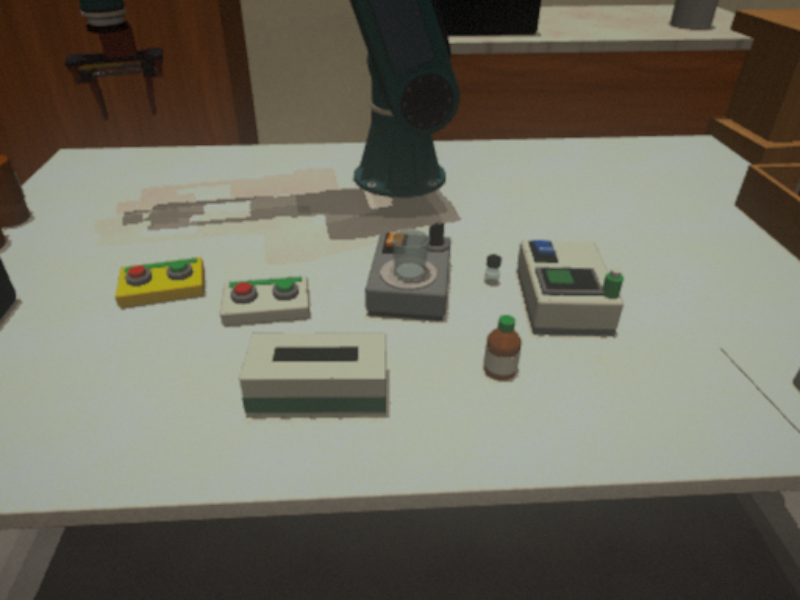

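The top view (800x600) shows these candidates:
- **Titrator:** blue rocker at (255,344).
- **Stirrer:** orange rocker at (388,377), black knob at (349,372).
- **White pod:** green key at (487,326), red key at (523,323).
- **Yellow decoy pod:** green key at (587,364), red key at (621,357).
- **Other green things:** bottle cap at (317,228), titrator cap at (218,273) and titrator screen at (257,296).

I choose the blue rocker, the orange rocker and the white pod's green key.

```bash
cat > m.py <<'E'
from h import *; import pickle
from scipy.spatial.transform import Rotation as R
a,b=pickle.load(open("im.pkl","rb"))
def blob(img,lo,hi,roi):
    h=cv2.cvtColor(img,cv2.COLOR_BGR2HSV); m=cv2.inRange(h,lo,hi); k=np.zeros_like(m); x0,y0,x1,y1=roi; k[y0:y1,x0:x1]=255; m&=k
    cs=cv2.findContours(m,cv2.RETR_EXTERNAL,cv2.CHAIN_APPROX_NONE)[0]; return max(cs,key=cv2.contourArea)
s=.64
im=a["img"]
for n,lo,hi,roi,z in [("blue",(100,120,50),(130,255,255),(130,180,190,250),.083),("orange",(8,150,100),(25,255,255),(215,220,275,265),.073),("green",(45,80,50),(85,255,255),(298,195,325,218),.047),("red",(0,120,80),(8,255,255),(322,195,350,218),.047),("strip",(45,80,50),(85,255,255),(298,217,350,230),.029)]:
    c=blob(im,lo,hi,roi); w=np.array([plane(a,u,v,z)[:2] for u,v in c[:,0]],np.float32)
    (cx,cy),(w1,w2),an=cv2.minAreaRect(w); bx=cv2.boxPoints(((cx,cy),(w1,w2),an))
    e=[bx[1]-bx[0],bx[2]-bx[1]]; e=max(e,key=np.linalg.norm); print(n,cv2.contourArea(c),np.round([cx,cy,w1,w2],4),"long-edge deg",round(np.degrees(np.arctan2(e[1],e[0])),1),
     "enclosing",np.round(cv2.minEnclosingCircle(w)[0],4))
M=R.from_rotvec(sense()["tool_rot"]).as_matrix(); print(M.round(3))
big=cv2.resize(im[165:265,120:360],(792,330),interpolation=cv2.INTER_CUBIC); cv2.imwrite("pics/crop.png",big)
E
python3 m.py
```

```text
blue 143.0 [0.4979 0.2262 0.0318 0.0598] long-edge deg -3.8 enclosing [0.4982 0.2269]
orange 135.0 [ 0.4372 -0.0404  0.0309  0.0591] long-edge deg -10.2 enclosing [ 0.4371 -0.0391]
green 55.0 [ 0.5456 -0.241   0.0257  0.0254] long-edge deg 0.1 enclosing [ 0.5456 -0.241 ]
red 58.0 [ 0.5515 -0.3123  0.0267  0.0273] long-edge deg -44.6 enclosing [ 0.5511 -0.3127]
strip 157.5 [ 0.5071 -0.2808  0.0159  0.1282] long-edge deg -84.7 enclosing [ 0.5024 -0.2812]
[[ 0.967  0.256 -0.   ]
 [ 0.256 -0.967  0.002]
 [ 0.    -0.002 -1.   ]]
```

View pics/crop.png

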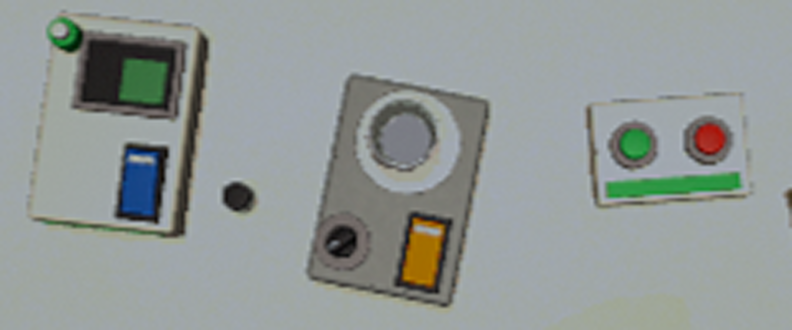

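The crop confirms it. The blue and orange paddles have their white stripe at the far end, (140,158) and (427,230). The white pod has green at (633,144) and red at (709,138).

```bash
cat > go.py <<'E'
import sys
from h import *
from scipy.spatial.transform import Rotation as R
# args: x y z [yawdeg] -> needed shift in tool units (of 250mm), turn (of pi)
t=np.array(list(map(float,sys.argv[1:4]))); s=sense(); M=R.from_rotvec(s["tool_rot"]).as_matrix()
yaw=np.degrees(np.arctan2(M[1,0],M[0,0]))
print("t",s["time"],"pos",np.round(s["position"],4),"yaw",yaw.round(2),"F",np.round(s["wrist_force"],1),"w",s["gripper_width"])
print("shift",np.round(M.T@(t-s["position"])/.25,3),"turn", round((yaw-float(sys.argv[4]))/180,4) if len(sys.argv)>4 else "")
E
python3 -m creep '[[-1,[0,0,0],0.052],[-1,[0,0,0],0.052],[-1,[0.24,0,0],0],[-1,[0.24,0,0],0],[-1,[0.24,0,0],0],[-1,[0,0,0],0]]' 20; python3 go.py 0.521 0.224 0.15 -4.5
```

```text
time: 0.85
position: [0.3372, -0.5916, 0.2178]
tool_rot: [-3.139, 0.1, -0.002]
wrist_force: [-0.3, 0.4, -0.9]
gripper_width: 0.36
grasp_force: 0.0
t 0.85 pos [ 0.3372 -0.5916  0.2178] yaw -3.64 F [-0.3  0.4 -0.9] w 0.3599208633321964
shift [ 0.526 -3.302  0.274] turn 0.0048
```

```bash
python3 -m creep '[[-1,[0.05,-0.24,0],0.005],[-1,[0.05,-0.24,0],0],[-1,[0.05,-0.24,0],0],[-1,[0.05,-0.24,0],0],[-1,[0.05,-0.24,0],0],[-1,[0.05,-0.24,0],0],[-1,[0.05,-0.24,0],0],[-1,[0.05,-0.24,0],0],[-1,[0.05,-0.24,0],0],[-1,[0.05,-0.24,0],0],[-1,[0,-0.24,0],0],[-1,[0,-0.24,0],0]]'; python3 -m creep '[[-1,[0,-0.2,0],0],[-1,[0,-0.2,0],0],[-1,[0,0,0],0],[-1,[0,0,0],0]]' ; python3 go.py 0.521 0.224 0.125 -4.5
```

```text
time: 2.35
position: [0.5163, 0.1159, 0.2185]
tool_rot: [3.138, -0.133, -0.001]
wrist_force: [0.6, -0.5, -0.1]
gripper_width: 0.0
grasp_force: 0.0
time: 2.85
position: [0.5246, 0.2135, 0.2183]
tool_rot: [3.138, -0.131, -0.002]
wrist_force: [-0.1, 0.3, -0.2]
gripper_width: 0.006
grasp_force: 0.0
t 2.85 pos [0.5246 0.2135 0.2183] yaw -4.78 F [-0.1  0.3 -0.2] w 0.00561119717720877
shift [-0.018 -0.041  0.373] turn -0.0016
```

```bash
cat > wr.py <<'E'
import sys
from h import *
from m2 import blob
from scipy.spatial.transform import Rotation as R
# args: name hsv lo hi, plane z
n=sys.argv[1]; lo=eval(sys.argv[2]); hi=eval(sys.argv[3]); z=float(sys.argv[4])
s=sense(); W=np.eye(4); W[:3,:3]=R.from_rotvec(s["tool_rot"]).as_matrix(); W[:3,3]=s["position"]
c=cams.get_image("wrist"); T=W@np.array(c["T_tool_cam"])
k=blob(c["img"],lo,hi,(0,0,512,384)); w=np.array([plane(c,u,v,z,T)[:2] for u,v in k[:,0]],np.float32)
r=cv2.minAreaRect(w); print(cv2.contourArea(k),np.round(k[:,0].mean(0)),r, np.round(cv2.boxPoints(r),4).tolist())
im=c["img"].copy(); cv2.drawContours(im,[k],-1,(0,0,255),1); cv2.imwrite(f"pics/{n}.png",im)
E
sed -n '/^def blob/,/return/p' m.py | (echo "from h import *"; cat) > m2.py
python3 wr.py wblue "(100,120,50)" "(130,255,255)" 0.083
```

```text
1268.5 [254. 201.] ((0.49831199645996094, 0.22776015102863312), (0.02942446805536747, 0.05603077635169029), 85.40817260742188) [[0.4691999852657318, 0.21529999375343323], [0.5250999927520752, 0.21089999377727509], [0.527400016784668, 0.2401999980211258], [0.4715999960899353, 0.24469999969005585]]
```

View pics/wblue.png

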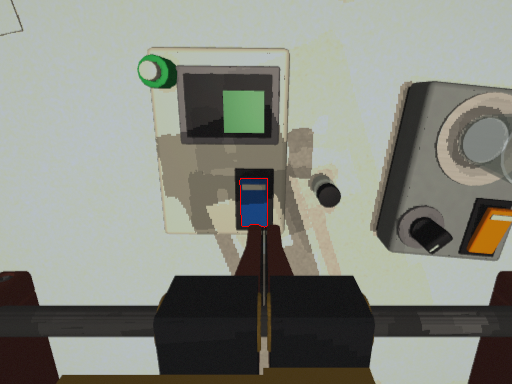

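The wrist view shows the blue paddle at (254,201) with its stripe at (254,187). Its position agrees with the top view to 2 mm.

```bash
python3 -m creep '[[-1,[-0.016,-0.047,0.1],0],[-1,[0,0,0.14],0],[-1,[0,0,0.13],0],[-1,[0,0,0],0],[-1,[0,0,0],0],[-1,[0,0,0],0]]'; python3 go.py 0.521 0.2255 0.097 -4.5;  python3 -m creep '[[-1,[0,0,0.02],0],[-1,[0,0,0.02],0],[-1,[0,0,0.02],0],[-1,[0,0,0.01],0],[-1,[0,0,0.01],0],[-1,[0,0,0.01],0],[-1,[0,0,0.01],0],[-1,[0,0,0],0]]'
```

```text
time: 3.65
position: [0.5236, 0.2267, 0.1279]
tool_rot: [-3.138, 0.132, -0.004]
wrist_force: [-0.3, 0.6, 0.9]
gripper_width: 0.001
grasp_force: 0.0
t 3.65 pos [0.5236 0.2267 0.1279] yaw -4.83 F [-0.3  0.6  0.9] w 0.0010657609497691167
shift [-0.01   0.006  0.123] turn -0.0018
time: 4.65
position: [0.5221, 0.2268, 0.101]
tool_rot: [3.139, -0.131, -0.001]
wrist_force: [-0.4, 0.1, -0.5]
gripper_width: 0.002
grasp_force: 0.0
```

```bash
python3 -m creep '[[-1,[0,0,0.008],0],[-1,[0,0,0.008],0],[-1,[0,0,0],0],[-1,[0,0,0],0]]';python3 -m creep '[[-1,[0,0,0.008],0],[-1,[0,0,0.004],0],[-1,[0,0,0],0],[-1,[0,0,0],0]]'
```

```text
time: 5.15
position: [0.5222, 0.2268, 0.0972]
tool_rot: [-3.139, 0.131, 0.0]
wrist_force: [-0.3, -0.1, -0.0]
gripper_width: 0.006
grasp_force: 0.0
time: 5.65
position: [0.5223, 0.2268, 0.0942]
tool_rot: [-3.139, 0.131, -0.0]
wrist_force: [0.1, 0.4, -0.5]
gripper_width: 0.001
grasp_force: 0.0
```

```bash
python3 - <<'E'
from h import *
w=cams.get_image("wrist"); s=cams.get_image("scene")
i=cv2.resize(w["img"][150:260,170:340],(400,259)); j=cv2.resize(s["img"][60:220,300:420],(400,533))
o=np.zeros((533,800,3),np.uint8); o[:259,:400]=i; o[:,400:]=j; cv2.imwrite("pics/c1.png",o)
E
```

```text
(no output)
```

View pics/c1.png

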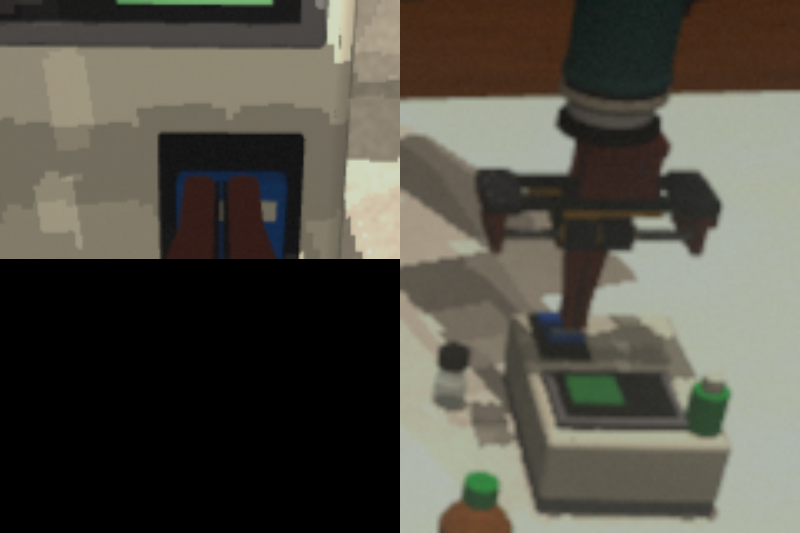

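The fingers are on the paddle, about 2 mm left of centre, but there is no load yet. I'll keep going down in small steps.

```bash
python3 -m creep '[[-1,[0,0.008,0.006],0],[-1,[0,0,0.004],0],[-1,[0,0,0],0]]';python3 -m creep '[[-1,[0,0,0.006],0],[-1,[0,0,0.004],0],[-1,[0,0,0],0]]'
```

```text
time: 6.12
position: [0.522, 0.2247, 0.0916]
tool_rot: [-3.139, 0.132, 0.0]
wrist_force: [-0.5, 0.3, -0.7]
gripper_width: 0.008
grasp_force: 0.0
time: 6.5
position: [0.522, 0.2248, 0.0891]
tool_rot: [-3.139, 0.131, 0.0]
wrist_force: [-0.6, -0.4, 0.6]
gripper_width: 0.004
grasp_force: 0.0
```

```bash
python3 - <<'E'
from h import *
from scipy.spatial.transform import Rotation as R
s=sense(); W=np.eye(4); W[:3,:3]=R.from_rotvec(s["tool_rot"]).as_matrix(); W[:3,3]=s["position"]
c=cams.get_image("wrist"); T=W@np.array(c["T_tool_cam"]); im=c["img"]; d=c["depth"]
h=cv2.cvtColor(im,cv2.COLOR_BGR2HSV)
m=cv2.inRange(h,(100,120,40),(130,255,255)); vs,us=np.nonzero(m)
P=np.array([world(c,u,v,d[v,u],T) for u,v in zip(us,vs) if d[v,u]>0]); P=P[(abs(P[:,1]-.226)<.03)]
for x in np.arange(.46,.54,.006):
    q=P[abs(P[:,0]-x)<.003]
    if len(q): print(round(x,3),len(q),np.median(q,0).round(4))
p=[world(c,u,150,d[150,u],T).round(3).tolist() for u in (220,300)]; print("deck",p)
i=cv2.resize(im[170:290,190:340],(750,600)); cv2.imwrite("pics/c2.png",i)
m=cv2.inRange(h,(0,60,20),(12,255,120))[150:240,230:300]; v,u=np.nonzero(m); v+=150;u+=230
Q=np.array([world(c,a,b,d[b,a],T) for a,b in zip(u,v) if d[b,a]>0]); print("finger lowest",Q[np.argsort(Q[:,2])[:5]].round(4).tolist())
E
```

```text
0.502 3 [0.5033 0.2122 0.0739]
0.508 19 [0.5094 0.2126 0.0869]
0.514 60 [0.5145 0.2132 0.0878]
0.52 100 [0.5202 0.2258 0.0896]
0.526 192 [0.5262 0.2255 0.0895]
0.532 73 [0.5315 0.2252 0.1246]
deck [[0.577, 0.247, 0.08], [0.572, 0.2, 0.079]]
finger lowest [[0.5221, 0.2162, 0.0724], [0.5234, 0.2194, 0.073], [0.5247, 0.234, 0.0732], [0.5244, 0.2294, 0.0734], [0.5238, 0.2214, 0.0735]]
```

View pics/c2.png

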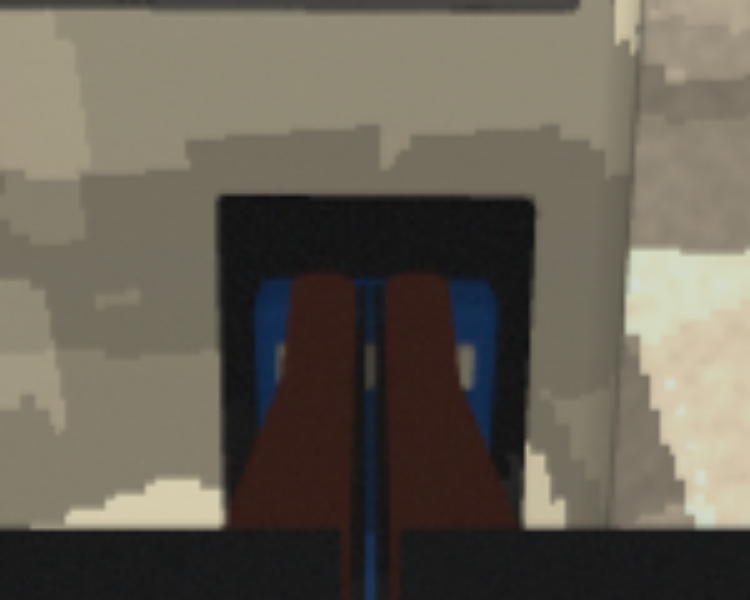

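```bash
python3 - <<'E'
from h import *
from scipy.spatial.transform import Rotation as R
s=sense(); W=np.eye(4); W[:3,:3]=R.from_rotvec(s["tool_rot"]).as_matrix(); W[:3,3]=s["position"]
c=cams.get_image("wrist"); T=W@np.array(c["T_tool_cam"]); d=c["depth"]; print(np.array(c["T_tool_cam"]).round(3).tolist())
f=lambda u,v: world(c,u,v,d[v,u],T).round(4).tolist()
for n,u,v in [("L",254,v) for v in range(220,272,5)]+[("R",273,v) for v in range(222,270,8)]+[("padL",243,230),("padR",286,230),("stripeL",246,243),("stripeR",283,243),("recess",264,216),("deck",220,200),("deck",264,190)]: print(n,u,v,f(u,v))
E
```

```text
[[-0.0, 0.952, 0.305, 0.084], [1.0, -0.0, 0.001, -0.001], [0.001, 0.305, -0.952, -0.167], [0.0, 0.0, 0.0, 1.0]]
L 254 220 [0.5279, 0.2316, 0.0743]
L 254 225 [0.5336, 0.2305, 0.0948]
L 254 230 [0.5336, 0.2302, 0.1019]
L 254 235 [0.5335, 0.2301, 0.1079]
L 254 240 [0.5337, 0.2299, 0.1141]
L 254 245 [0.5331, 0.2298, 0.1185]
L 254 250 [0.5335, 0.2295, 0.1245]
L 254 255 [0.5338, 0.2293, 0.1298]
L 254 260 [0.5335, 0.2292, 0.1338]
L 254 265 [0.5339, 0.2291, 0.1388]
L 254 270 [0.5336, 0.229, 0.1424]
R 273 222 [0.5252, 0.2193, 0.0736]
R 273 230 [0.5329, 0.2196, 0.1021]
R 273 238 [0.533, 0.2199, 0.1121]
R 273 246 [0.533, 0.2201, 0.121]
R 273 254 [0.5325, 0.2203, 0.128]
R 273 262 [0.5331, 0.2205, 0.1361]
padL 243 230 [0.5282, 0.2379, 0.0891]
padR 286 230 [0.5257, 0.2117, 0.0884]
stripeL 246 243 [0.5335, 0.2339, 0.1165]
stripeR 283 243 [0.5182, 0.2142, 0.0906]
recess 264 216 [0.5301, 0.2249, 0.0742]
deck 220 200 [0.5426, 0.2527, 0.0712]
deck 264 190 [0.5471, 0.2235, 0.0714]
```

Wrist depth shows the closed fingertips at about z 0.093. That is roughly TCP height, not 17 mm ahead of it. The paddle is still off at about 0.089, so I'll keep lowering and watch the force.

```bash
python3 -m creep '[[-1,[-0.01,0,0],0],[-1,[0,0,0.008],0],[-1,[0,0,0.006],0],[-1,[0,0,0],0]]';python3 -m creep '[[-1,[0,0,0.008],0],[-1,[0,0,0.006],0],[-1,[0,0,0],0]]'
```

```text
time: 7.1
position: [0.5196, 0.2251, 0.0857]
tool_rot: [-3.139, 0.131, -0.0]
wrist_force: [-0.3, 0.3, 1.2]
gripper_width: 0.003
grasp_force: 0.5
time: 7.48
position: [0.5203, 0.2251, 0.0823]
tool_rot: [-3.139, 0.131, -0.002]
wrist_force: [0.6, -0.3, 1.7]
gripper_width: 0.007
grasp_force: 1.0
```

```bash
python3 -m creep '[[-1,[0,0,0.008],0],[-1,[0,0,0.006],0],[-1,[0,0,0],0]]';python3 -m creep '[[-1,[0,0,0.008],0],[-1,[0,0,0.006],0],[-1,[0,0,0],0]]'; python3 -m creep '[[-1,[0,0,0.008],0],[-1,[0,0,0],0]]'
```

```text
time: 7.85
position: [0.5208, 0.2251, 0.0791]
tool_rot: [-3.138, 0.131, -0.003]
wrist_force: [2.5, -1.6, 5.7]
gripper_width: 0.007
grasp_force: 2.2
time: 8.22
position: [0.5212, 0.2252, 0.0771]
tool_rot: [-3.138, 0.131, -0.005]
wrist_force: [0.0, -3.0, 17.8]
gripper_width: -0.002
grasp_force: 8.8
time: 8.48
position: [0.5213, 0.2252, 0.0768]
tool_rot: [-3.138, 0.131, -0.006]
wrist_force: [-4.5, -3.6, 33.0]
gripper_width: 0.004
grasp_force: 15.9
```

```bash
cat > chk.py <<'E'
import sys
from h import *
from scipy.spatial.transform import Rotation as R
lo,hi=eval(sys.argv[1]),eval(sys.argv[2]); cx,cy,yaw=map(float,sys.argv[3:6]); yaw=np.radians(yaw)
s=sense(); W=np.eye(4); W[:3,:3]=R.from_rotvec(s["tool_rot"]).as_matrix(); W[:3,3]=s["position"]
c=cams.get_image("wrist"); T=W@np.array(c["T_tool_cam"]); d=c["depth"]
m=cv2.inRange(cv2.cvtColor(c["img"],cv2.COLOR_BGR2HSV),lo,hi); v,u=np.nonzero(m)
P=np.array([world(c,a,b,d[b,a],T) for a,b in zip(u,v) if d[b,a]>0]); D=P[:,:2]-[cx,cy]
l=D@[np.cos(yaw),np.sin(yaw)]; w=D@[-np.sin(yaw),np.cos(yaw)]; k=(abs(l)<.035)&(abs(w)<.02)
print("n",k.sum(),"tilt slope (+.2 off,-.2 on)",np.polyfit(l[k],P[k,2],1).round(3),"along",np.percentile(l[k],[1,99]).round(4),"across",np.percentile(w[k],[1,99]).round(4))
cv2.imwrite(f"pics/k{s['time']:.1f}.png",c["img"])
E
python3 -m creep '[[-1,[0,0,-0.1],0],[-1,[0,0,-0.15],0],[-1,[-0.1,0,-0.22],0],[-1,[-0.1,0,0],0],[-1,[0,0,0],0],[-1,[0,0,0],0]]'; python3 chk.py "(100,120,40)" "(130,255,255)" .498 .227 -4.6; python3 go.py .46 -.045 .2 -11
```

```text
time: 9.22
position: [0.4696, 0.2291, 0.1898]
tool_rot: [3.138, -0.131, -0.002]
wrist_force: [1.3, 0.1, -1.0]
gripper_width: 0.005
grasp_force: 0.0
n 1907 tilt slope (+.2 off,-.2 on) [-0.206  0.085] along [-0.0276  0.0295] across [-0.0144  0.0152]
t 9.275 pos [0.47   0.229  0.1898] yaw -4.8 F [ 0.   0.6 -0.4] w 0.003113183711221642
shift [ 0.052  1.096 -0.04 ] turn 0.0345
```

Blue is on: the paddle slope is now -0.206. Next is the orange rocker.

```bash
python3 -m creep '[[-1,[0,0.2,-0.04],0],[-1,[0,0.22,0],0],[-1,[0,0.22,0],0],[-1,[0,0.22,0],0],[-1,[0,0.22,0],0],[-1,[-0.04,0,0],0.035],[-1,[0,0,0],0],[-1,[0,0,0],0]]'; python3 chk.py "(8,150,80)" "(25,255,255)" .437 -.040 -11; python3 wr.py worange "(8,150,80)" "(25,255,255)" 0.073; python3 go.py .46 -.045 .1 -11
```

```text
time: 10.28
position: [0.4378, -0.0389, 0.2003]
tool_rot: [-3.127, 0.3, 0.001]
wrist_force: [0.1, 0.4, 0.0]
gripper_width: 0.005
grasp_force: 0.0
n 1502 tilt slope (+.2 off,-.2 on) [1.396 0.087] along [-0.0284  0.0298] across [-0.0138  0.0149]
1470.0 [265. 179.] ((0.4379720985889435, -0.03965172916650772), (0.029566477984189987, 0.05609103664755821), 79.06216430664062) [[0.4075999855995178, -0.04879999905824661], [0.4627000093460083, -0.05950000137090683], [0.4683000147342682, -0.030500000342726707], [0.4131999909877777, -0.01979999989271164]]
t 10.375 pos [ 0.4377 -0.0385  0.2005] yaw -10.95 F [-0.3  1.7 -0.2] w 0.006402902948456228
shift [0.092 0.008 0.402] turn 0.0003
```

View pics/worange.png

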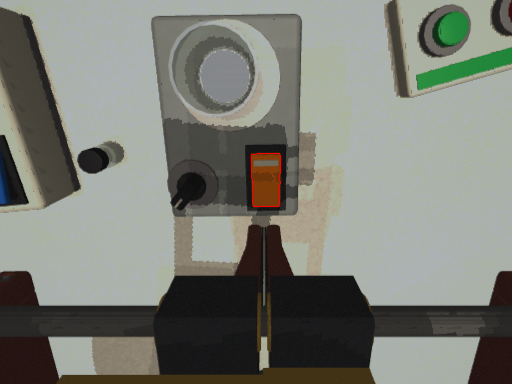

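The orange paddle is at (265,179) with its stripe at (265,163) and is lined up with the tool. The knob at (192,187) and the beaker at (225,75) are both clear.

```bash
python3 -m creep '[[-1,[0.08,0.006,0.1],0],[-1,[0,0,0.15],0],[-1,[0,0,0.12],0],[-1,[0,0,0.08],0],[-1,[0,0,0],0],[-1,[0,0,0],0]]'; python3 go.py .457 -.0438 .077 -11; python3 -m creep '[[-1,[0,0,0.02],0],[-1,[0,0,0.01],0],[-1,[0,0,0.008],0],[-1,[0,0,0],0]]';  python3 -m creep '[[-1,[0,0,0.008],0],[-1,[0,0,0.006],0],[-1,[0,0,0],0]]'
```

```text
time: 11.12
position: [0.4573, -0.0441, 0.0887]
tool_rot: [3.127, -0.302, 0.001]
wrist_force: [0.1, 0.1, 0.9]
gripper_width: 0.005
grasp_force: 0.0
t 11.125 pos [ 0.4573 -0.0441  0.0887] yaw -11.02 F [0.1 0.1 0.9] w 0.0047721471945711405
shift [-0.002 -0.001  0.047] turn -0.0001
time: 11.62
position: [0.4565, -0.0443, 0.0786]
tool_rot: [-3.127, 0.304, 0.0]
wrist_force: [0.2, 0.6, 0.4]
gripper_width: 0.007
grasp_force: 0.0
time: 12.0
position: [0.4569, -0.0444, 0.0752]
tool_rot: [-3.127, 0.304, -0.001]
wrist_force: [-0.0, 0.6, 0.0]
gripper_width: 0.007
grasp_force: 0.7
```

```bash
python3 -m creep '[[-1,[0,0,0.008],0],[-1,[0,0,0.008],0],[-1,[0,0,0.006],0],[-1,[0,0,0],0]]';  python3 -m creep '[[-1,[0,0,0.008],0],[-1,[0,0,0.006],0],[-1,[0,0,0],0]]'
```

```text
time: 12.5
position: [0.4578, -0.0446, 0.0699]
tool_rot: [3.127, -0.304, 0.003]
wrist_force: [3.0, -0.3, 4.2]
gripper_width: -0.0
grasp_force: 2.0
time: 12.88
position: [0.4582, -0.0447, 0.0674]
tool_rot: [3.127, -0.304, 0.005]
wrist_force: [1.9, 0.5, 17.4]
gripper_width: 0.007
grasp_force: 8.3
```

```bash
python3 -m creep '[[-1,[0,0,0.006],0],[-1,[0,0,0],0]]';  python3 -m creep '[[-1,[0,0,-0.1],0],[-1,[0,0,-0.2],0],[-1,[0,0,-0.23],0],[-1,[-0.1,0,0],0],[-1,[0,0,0],0],[-1,[0,0,0],0]]'; python3 chk.py "(8,150,80)" "(25,255,255)" .437 -.040 -11;  python3 go.py .5456 -.241 .2 5
```

```text
time: 13.12
position: [0.4584, -0.0447, 0.0671]
tool_rot: [3.126, -0.303, 0.006]
wrist_force: [-1.2, 0.9, 32.3]
gripper_width: 0.006
grasp_force: 15.9
time: 13.88
position: [0.4315, -0.0394, 0.1963]
tool_rot: [-3.127, 0.304, 0.003]
wrist_force: [0.2, 0.1, -0.4]
gripper_width: 0.006
grasp_force: 0.0
n 1735 tilt slope (+.2 off,-.2 on) [1.04 0.09] along [-0.028   0.0294] across [-0.0138  0.015 ]
t 13.925 pos [ 0.4318 -0.0395  0.1963] yaw -11.1 F [-0.8  0.6  0.1] w 0.00343421863363021
shift [ 0.602  0.703 -0.016] turn -0.0894
```

```bash
sed -i 's/k=(abs(l)<.035)/k=(P[:,2]<.095)\&(abs(l)<.035)/' chk.py; python3 chk.py "(8,150,80)" "(25,255,255)" .437 -.040 -11
python3 -m creep '[[-1,[0,0.15,-0.02],-0.045],[-1,[0,0.15,0],-0.044],[-1,[0.2,0.15,0],0],[-1,[0.2,0.2,0],0],[-1,[0,0.12,0],0],[-1,[0,0,0],0],[-1,[0,0,0],0]]'; python3 go.py .5456 -.241 .2 5; python3 wr.py wgreen "(45,80,50)" "(85,255,255)" 0.047
```

```text
n 1571 tilt slope (+.2 off,-.2 on) [-0.205  0.075] along [-0.0276  0.0289] across [-0.0139  0.015 ]
time: 14.85
position: [0.5257, -0.2161, 0.2012]
tool_rot: [-3.137, -0.134, 0.003]
wrist_force: [0.7, -0.3, 0.5]
gripper_width: 0.013
grasp_force: 0.0
t 14.85 pos [ 0.5257 -0.2161  0.2012] yaw 4.91 F [ 0.7 -0.3  0.5] w 0.012780074458182787
shift [0.071 0.106 0.004] turn -0.0005
1304.5 [317. 190.] ((0.5122107267379761, -0.27668821811676025), (0.014162376523017883, 0.12262971699237823), 4.9489569664001465) [[0.4999000132083893, -0.21619999408721924], [0.5103999972343445, -0.3384000062942505], [0.5246000289916992, -0.33719998598098755], [0.5139999985694885, -0.2150000035762787]]
```

View pics/wgreen.png

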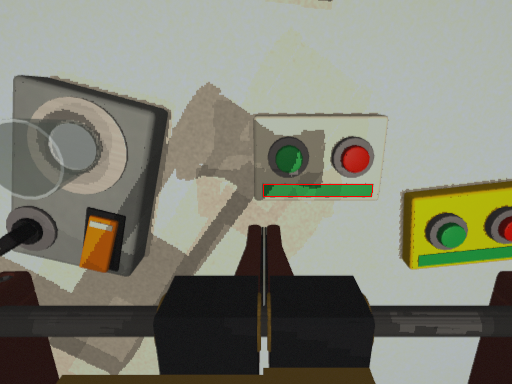

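Orange is on: the slope is now -0.205. In the wrist view the white pod has green at (289,158) and red at (354,157), and the yellow decoy is at lower right.

```bash
python3 - <<'E'
from h import *
from m2 import blob
from scipy.spatial.transform import Rotation as R
s=sense(); W=np.eye(4); W[:3,:3]=R.from_rotvec(s["tool_rot"]).as_matrix(); W[:3,3]=s["position"]
c=cams.get_image("wrist"); T=W@np.array(c["T_tool_cam"])
k=blob(c["img"],(45,80,30),(85,255,255),(262,130,315,182)); w=np.array([plane(c,u,v,.047,T)[:2] for u,v in k[:,0]],np.float32)
print(cv2.minEnclosingCircle(w)); p=cv2.minEnclosingCircle(w)[0]
print(W[:3,:3].T@(np.array([p[0],p[1],.065])-s["position"])/.25)
E
```

```text
((0.5447026491165161, -0.2402455061674118), 0.015444958582520485)
[0.06841101 0.10469703 0.54569345]
```

```bash
python3 -m creep '[[-1,[0.069,0.105,0.1],0],[-1,[0,0,0.18],0],[-1,[0,0,0.16],0],[-1,[0,0,0.12],0],[-1,[0,0,0],0],[-1,[0,0,0],0]]'; python3 go.py .5447 -.2402 .045 5; python3 -m creep '[[-1,[0,0,0.02],0],[-1,[0,0,0.02],0],[-1,[0,0,0.01],0],[-1,[0,0,0],0]]'
```

```text
time: 15.7
position: [0.5465, -0.2415, 0.0634]
tool_rot: [3.138, 0.136, 0.002]
wrist_force: [-0.5, -0.0, 0.4]
gripper_width: 0.004
grasp_force: 0.0
t 15.7 pos [ 0.5465 -0.2415  0.0634] yaw 4.96 F [-0.5 -0.   0.4] w 0.0042681040246059666
shift [-0.007 -0.006  0.074] turn -0.0002
time: 16.2
position: [0.5456, -0.2416, 0.0495]
tool_rot: [-3.138, -0.135, 0.001]
wrist_force: [0.4, -0.7, 0.1]
gripper_width: 0.006
grasp_force: 0.0
```

```bash
python3 -m creep '[[-1,[0,0,0.012],0],[-1,[0,0,0.012],0],[-1,[0,0,0],0]]'; python3 -m creep '[[-1,[0,0,0.008],0],[-1,[0,0,0.006],0],[-1,[0,0,0],0]]'
```

```text
time: 16.58
position: [0.5461, -0.2418, 0.0438]
tool_rot: [3.138, 0.135, 0.001]
wrist_force: [-0.2, -0.8, 2.6]
gripper_width: 0.006
grasp_force: 1.7
time: 16.95
position: [0.5461, -0.2419, 0.0412]
tool_rot: [3.138, 0.135, 0.001]
wrist_force: [-1.9, 0.4, 11.2]
gripper_width: 0.004
grasp_force: 6.0
```

```bash
python3 -m creep '[[-1,[0,0,0.005],0],[-1,[0,0,0],0],[-1,[0,0,0],0],[-1,[0,0,0],0],[-1,[0,0,0],0],[-1,[0,0,0],0],[-1,[0,0,0],0],[-1,[0,0,0],0],[-1,[0,0,0],0],[-1,[0,0,0],0],[-1,[0,0,0],0],[-1,[0,0,0],0]]'; python3 -m creep '[[-1,[0,0,-0.03],0],[-1,[0,0,-0.1],0],[-1,[0,0,-0.2],0],[-1,[0,0,-0.2],0],[-1,[-0.1,-0.1,0],0],[-1,[0,0,0],0],[-1,[0,0,0],0]]'
python3 chk.py "(45,80,30)" "(85,255,255)" .545 -.2405 5; python3 - <<'E'
from h import *
import pickle; a0=pickle.load(open("im.pkl","rb"))[0]
w=cams.get_image("wrist")["img"]; a=cams.get_image("top")["img"]
o=np.hstack([cv2.resize(w,(400,300)),cv2.resize(a,(400,300))]); p=np.hstack([cv2.resize(a[110:270,110:370],(400,250)),cv2.resize(a0["img"][110:270,110:370],(400,250))]); cv2.imwrite("pics/end.png",np.vstack([o,p]))
E
```

```text
time: 18.45
position: [0.5461, -0.2419, 0.041]
tool_rot: [3.138, 0.135, 0.002]
wrist_force: [-4.1, 2.2, 21.9]
gripper_width: 0.007
grasp_force: 10.5
time: 19.32
position: [0.5188, -0.219, 0.171]
tool_rot: [-3.139, -0.135, 0.0]
wrist_force: [-0.3, -0.4, 0.2]
gripper_width: 0.007
grasp_force: 0.0
n 795 tilt slope (+.2 off,-.2 on) [0.359 0.05 ] along [-0.0349  0.0142] across [-0.0155  0.0147]
```

View pics/end.png

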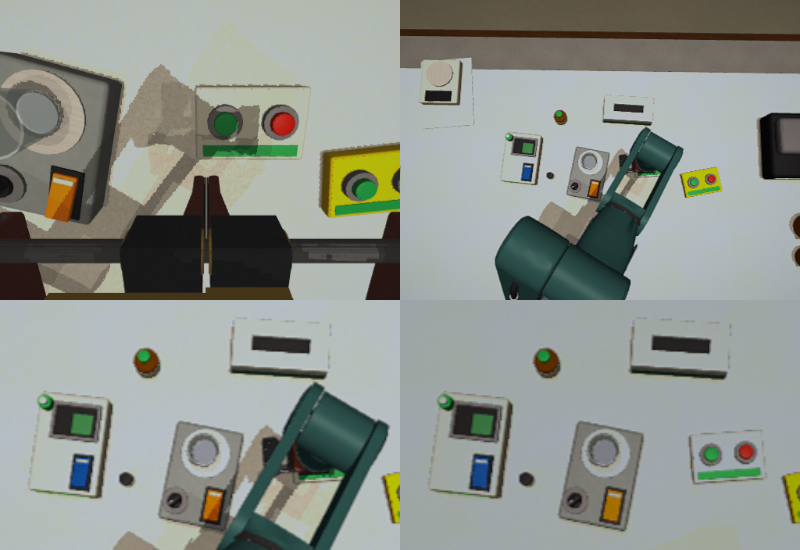

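The bottom row compares now (left) with the start (right). The bottle, box, vial, beaker and yellow pod haven't moved, and in the wrist view the white pod is in place with both keys up. The green key took 22 N on both fingers without moving further. Its spring only reaches 5 N at the bottom, so it was fully down, and I held it there for over 1.25 s.

```bash
python3 -c "
from rig import ticket
print(ticket.sign_off())"
```

```text
the job is handed in; nothing more can be done
None
```

I switched on the blue rocker, then the orange one, held the green key down for over a second and released it, and handed the job in; no verdict came back.

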